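Torque the rod-holder bolt until the wrench breaks over

ROBOT

A 6-joint arm with a two-finger parallel gripper is mounted at the origin on a cart in front of the work surface, level with it; the furniture and walls round the work are solid. World frame = base frame: x ahead of the robot, y to its left, z up, the work surface at z = 0. Lengths are in mm, angles in rad, forces in N, time in s.
With the tool pointing down it reaches from about 275 to 750 mm from the base axis. Payload 10.2 kg.
Tool frame: the origin (TCP) lies between the finger pads; the fingertips stand 17 mm ahead of it and the grasp point (between the pads) lies 2 mm behind it; z points along the fingers, y is the line along which they close (so a half turn about z gives the same grasp; the last joint's range is limited). The gripper opens to 85 mm and grips with 20 to 120 N. Pads are 22 mm wide; open, the fingers measure 114 mm over their backs; the gripper's body (76 mm by 85 mm) begins 54 mm behind the grasp point. The pads swing forward as they close: fully open they stand 13 mm farther back than shut.
Start: joints at [1.09, 0.313, 1.498, -0, 1.331, -0.223], TCP at [133.864, 507.653, 248.294] pointing down, gripper open.
Joint ranges: [-2.94, 2.94], [-0.97, 2.17], [0.19, 2.56], [-1.23, 4.37], [0.02, 3.11], [-2.88, 2.88]. Speed limits (rad/s): [2.39, 2.39, 3.01, 3.14, 3.14, 3.14].

INTERFACE

Orientations are given as a unit quaternion [w, x, y, z].
In Python, from rig import * gives the robot as it stands.
- The arm moves only by the tool step_arm, never from a script. Its argument "commands" is text: rows parted by semicolons, each of 7 numbers parted by spaces: the opening, from 0 (shut) to 1 (fully open), then the shift along the tool's x, y, z in cm, then the turn, a rotation vector about the tool's x, y, z in rad. In form: hand x y z rx ry rz; .... A call has 1 to 20 rows; each row is the pose to reach, as a shift and turn from the pose commanded when the call began, along the tool's axes at that moment; what a row does not reach only later rows make up. A row lasts 1/12 s, in which the tool goes at most 41.7 mm and 7.16 degrees, less where a joint would pass 70% of its speed; a pose out of reach is approached as far as the arm can. A call with a gripper value outside its range is refused whole. The fingers move at their own pace and stop on an object; "newtons" is the grip in N (left out, the last holds). Time passes only in rows, so rows that repeat a pose let the fingers close. It gives the time, the measured TCP pose, the force, the opening and the grip force at its end, in the units of the state.
- sense(): the state, without advancing time (a new reading comes with each control period).
- capture(name): name is "side" or "top" or "wrist"; returns the picture (480x640x3 uint8, red, green, blue); there is no depth.
- camera_model(name): a dict with "mtx" (3x3 intrinsics, pixels), "eye" and "rotation" of the camera in the world. Camera axes: x right, y down, z forward; pixel columns grow to the right and rows downward; lengths in mm; the calibration is good to about 2 mm. A picture is of the moment at which its call begins: read the wrist's pose just before it. camera_model takes no time and is no camera call; for the wrist camera it gives the pose at the moment of the call.
- finish_job(): hands the job in; it is judged then, once.
Trained networks look in the newest picture that a camera, given by its name, has taken for a name from the list of things; names that differ only in an ending like _2 or _b are one class to them, and where a whole thing is asked for, a point or a joint stands for the part that bears it (a point fixed in the world has none). Each returns a list of dicts, best first, with "score" (0 to 1); they miss things now and then, are a little off and sometimes report something else, mostly with a low value. They report only what shows in the picture. A call takes as long as a camera call.
- search_frame(camera, label): "rect" ([centre column, centre row, width, height] in pixels, round what is visible of it).
- trace(camera, label): "mask" (480x640 bool, what is visible of it) and "rect" ([centre column, centre row, width, height] in pixels, round what is visible of it).
- spot_point(camera, label): "xy" ([column, row] in pixels: a listed point, or the origin of a listed thing).
The state is a dict: "time_s": time; "joints": joint angles; "dq": joint speeds; "tau": joint torques, N m; "eef_pos": TCP position; "ee_rot": TCP orientation; "force": force on the tool from outside, world axes, zero at the start; "wrist_torque": the same for the moment, N m; "grip_width": opening from 0.0 (shut) to 1.0 (fully open); "grip_force": force on a finger pad.
Only numpy, scipy, OpenCV 4.12 (cv2) and the standard library are available. Lean on these libraries where they do the work, as an engineer would, in place of code of your own. Each camera call takes 0.05 s, during which the arm holds its last target. There are 200 camera calls.

TASK

Tighten the bolt of the rod holder, the plate with the short leaning tube: swing the torque wrench that already sits on it clockwise, seen from above, until the bolt is home and the wrench's handle breaks over at its joint. Stop when the handle is clearly bent (about 20 degrees), without driving it on to the end of its bend, and let go. Leave the identical wrench on the cleat's plate alone.

Things in the scene. Friction and masses are not known exactly. Their poses are not given: they have to be found in the camera images.
- wrench_head (a point): Centre of the steel head (38 mm wide) of the wrench on the rod holder's plate, on the bolt's axis, 59 mm above the table. Turns with the head: x points level along the wrench to the handle, z up. Along x, at this height while unbent: breakaway joint at 50 mm, tube 17 mm thick from 70, round grip 23 mm thick from 123 to 213, end at 217. The handle is free in the air and points towards the robot.
- bolt (a joint): Turn of this wrench's head with the bolt, rad; grows clockwise from above. Starts loose at 0 to 0.3, is home on a hard stop at 0.8; takes 0.25 N m; stays where left. It holds an aluminium plate on a fixed board (100 x 170 x 20 mm); the leaning steel rod tube (50 mm wide, top 109 mm above the table) stands on it 61 mm from the bolt. The twin board has a two-horned cleat instead.
- trip (a joint): Bend of this wrench's handle at its breakaway joint, 50 mm from the bolt, rad. 0 = straight; grows as the handle swings on clockwise past the head; end of the bend at 0.70. Yields only under 0.8 N m (8 N square to the handle 150 mm from the bolt), so only once the bolt is home; stays bent as left.
- cleat_wrench_grip (a point): Middle of the handle of the other, identical wrench, 150 mm from its bolt, on the plate with the two-horned cleat; 59 mm above the table, x along that handle away from its bolt. To be left alone.

How it is judged (in metres and radians):
At the end, for the whole second after the job is handed in: the rod holder's bolt is home (joint bolt above 0.74 rad) and the wrench's handle stays bent between 0.18 and 0.53 rad (10 to 30 degrees) (value of joint bolt above 0.74 rad and value of joint trip between 0.18 and 0.53 rad); the robot touches nothing.
It fails at once if the handle is driven on towards the end of its bend (joint trip above 0.6 rad) (value of joint trip above 0.6 rad).
It fails at once if the wrench on the cleat's plate is shifted (its grip moves by more than 15 mm) (distance of cleat_wrench_grip from where it was at the start of the episode above 0.015 m).
It also fails if it takes over 35 s, if anything falls off the work surface, if the arm or the gripper's body presses on something with over 40 N, if the wrist force passes 120 N, or if a joint passes its speed limit or range.

## Working session

There is one attempt and no reset: what is moved stays moved. The work goes in short steps, Python scripts to look and compute and a tool call to move; the robot and the scene stay as the last step left them, time stands still between calls to the robot, and variables do not carry over. Pictures are saved under pics/ and viewed, at most 10 in all, crops included, and the job is handed in when it is done.

Besides the shell and the picture viewer there is one more tool, called in YAML: its name, and indented under it one key for each argument. step_arm: Moves the arm, as the interface text tells. Its arguments: {"type":"object","properties":{"commands":{"type":"string"},"newtons":{"type":"number"}},"required":["commands"]}

```bash
mkdir -p pics; cat > h.py <<'E'
from rig import *
import numpy as np, cv2
def ray(cam,px,z):
    m=camera_model(cam);K=np.array(m["mtx"]);R=np.array(m["rotation"]);e=np.array(m["eye"])
    d=R@np.linalg.solve(K,[px[0],px[1],1.]);return e+d*(z-e[2])/d[2]
def save(cam,n):
    im=capture(cam);cv2.imwrite(f"pics/{n}.png",im[:,:,::-1]);return im
E
python3 - <<'E'
from h import *
s=sense();print(s["eef_pos"],s["ee_rot"],s["time_s"])
for c in("top","side"):
    save(c,c+"0");print(c,camera_model(c)["eye"],camera_model(c)["rotation"])
    for l in("wrench_head","cleat_wrench_grip"):
        for d in spot_point(c,l)[:3]:print(l,d["score"],d["xy"],ray(c,d["xy"],59).round())
    for d in trace(c,"trip")[:2]:print("trip",d["score"],d["rect"])
E
```

```text
[133.74369918 507.43583371 247.75572582] [-2.22062718e-04  1.28547761e-01  9.91703118e-01 -5.91982586e-04] 0.0
top [326.17043033 -76.91788983 930.39629001] [-0.07583444  0.7496603  -0.65379437  0.06936488]Traceback (most recent call last):
  File "<stdin>", line 6, in <module>
  File "h.py", line 5, in ray
    d=R@np.linalg.solve(K,[px[0],px[1],1.]);return e+d*(z-e[2])/d[2]
      ~^~~~~~~~~~~~~~~~~~~~~~~~~~~~~~~~~~~~
ValueError: matmul: Input operand 1 has a mismatch in its core dimension 0, with gufunc signature (n?,k),(k,m?)->(n?,m?) (size 3 is different from 4)
```

```bash
sed -i 's/R=np.array(m\["rotation"\])/R=Rot(m["rotation"])/; s/^import numpy.*/&\nfrom scipy.spatial.transform import Rotation as Ro\nRot=lambda q: Ro.from_quat(np.roll(q,-1)).as_matrix()/' h.py
python3 - <<'E'
from h import *
for c in("top","side"):
    save(c,c+"0")
    for l in("wrench_head","cleat_wrench_grip"):
        for d in spot_point(c,l)[:3]:print(c,l,d["score"],d["xy"],ray(c,d["xy"],59).round())
    for d in trace(c,"trip")[:2]:print("trip",d["score"],d["rect"])
im=np.hstack([cv2.imread("pics/top0.png"),cv2.imread("pics/side0.png")]);
E
```

```text
top wrench_head 0.65 [220.4, 187.1] [584. 145.  59.]
top cleat_wrench_grip 0.96 [384.6, 292.7] [ 424. -193.   59.]
trip 0.74 [218.6, 254.3, 18.7, 90.0]
side wrench_head 0.85 [317.3, 168.8] [586. 153.  59.]
side cleat_wrench_grip 0.82 [284.1, 275.2] [ 428. -207.   59.]
trip 0.98 [267.5, 181.2, 66.6, 24.3]
```

View pics/top0.png

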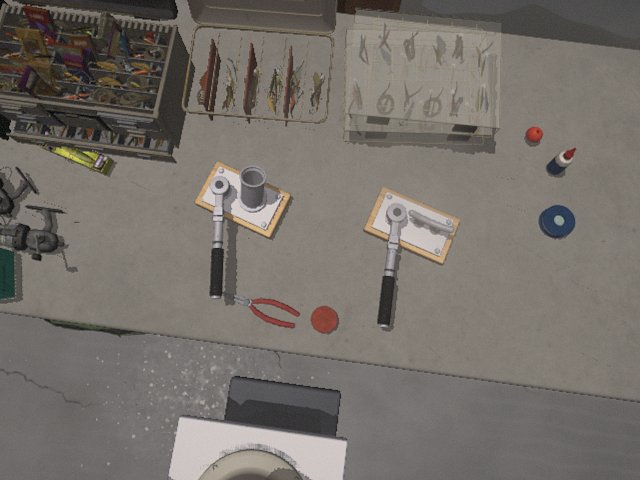

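View pics/side0.png

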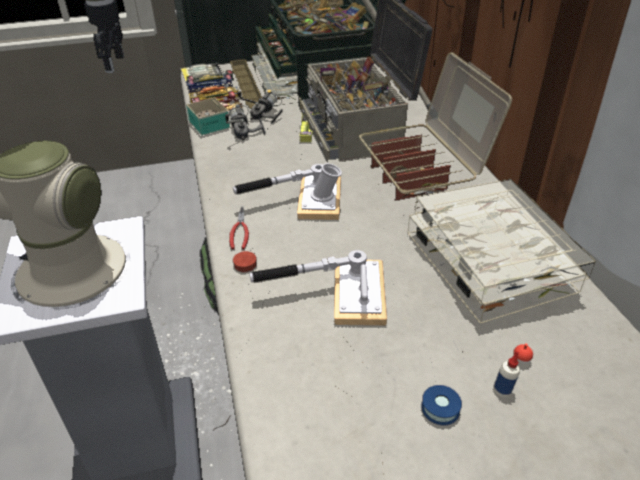

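The top view shows the rod holder's wrench at left, with its head at about (219,186) and the grip end at about (216,298). The cleat wrench is at right, with its head at (396,213). Clockwise swings the handle to image left (+y), where it is clear. In the side view the head is at about (318,168) and the handle end at (236,188). These match what the networks report.

```bash
cat >> h.py <<'E'
def line(cam):
    capture(cam);d=[t for t in trace(cam,"trip") if t["score"]>.4][0];v,u=np.nonzero(d["mask"])
    P=np.array([ray(cam,(a,b),59)[:2] for a,b in zip(u,v)])
    vx,vy,x0,y0=cv2.fitLine(P.astype(np.float32),cv2.DIST_HUBER,0,.01,.01).ravel()
    t=(P-[x0,y0])@[vx,vy];return d["score"],np.array([x0,y0]),np.array([vx,vy]),np.array([x0,y0])+np.outer([t.min(),t.max()],[vx,vy])
def tri(a,b):
    A=[];B=[]
    for c,p in((("top"),a),(("side"),b)):
        m=camera_model(c);e=np.array(m["eye"]);d=ray(c,p,59)-e;d/=np.linalg.norm(d);M=np.eye(3)-np.outer(d,d);A.append(M);B.append(M@e)
    return np.linalg.solve(sum(A),sum(B))
def tool(p):
    s=sense();return Rot(s["ee_rot"]).T@(np.array(p)-s["eef_pos"])
E
python3 - <<'E'
from h import *
for c in("top","side"):
    sc,x0,v,E=line(c);print(c,sc,x0.round(1),np.degrees(np.arctan2(v[1],v[0])),E.round(1))
for l in("wrench_head",):
    p=[spot_point(c,l)[0]["xy"] for c in("top","side")];print(p,tri(*p).round(1))
print(tri((219,185),(318,168)))
print(tool([420,140,120]),tool([420,140,52]),Rot(sense()["ee_rot"]).round(3))
E
```

```text
top 0.59 [453.1 128.1] 8.4987955 [[371.3 115.9]
 [541.7 141.3]]
side 0.65 [453.2 127.3] 11.136215 [[370.3 111. ]
 [544.5 145.3]]
[[219.8, 187.1], [317.0, 167.0]] [581.7 142.9  70.2]
[586.13213629 146.59918357  64.78399004]
[-370.42459225 -282.5426349   128.30324554] [-370.42444392 -282.54162646  196.30324553] [[-0.967  0.255 -0.   ]
 [ 0.255  0.967 -0.   ]
 [-0.    -0.    -1.   ]]
```

step_arm:
  commands: "0.65 -37.7 -29.9 9.8 0 0 -0.415;0.65 -37.7 -29.9 9.8 0 0 -0.415;0.65 -37.7 -29.9 9.8 0 0 -0.415;0.65 -37.7 -29.9 9.8 0 0 -0.415;0.65 -37.7 -29.9 9.8 0 0 -0.415;0.65 -37.7 -29.9 9.8 0 0 -0.415;0.65 -37.7 -29.9 9.8 0 0 -0.415;0.65 -37.7 -29.9 9.8 0 0 -0.415;0.65 -37.7 -29.9 9.8 0 0 -0.415;0.65 -37.7 -29.9 9.8 0 0 -0.415;0.65 -37.7 -29.9 9.8 0 0 -0.415;0.65 -37.7 -29.9 9.8 0 0 -0.415;0.65 -37.7 -29.9 9.8 0 0 -0.415;0.65 -37.7 -29.9 9.8 0 0 -0.415;0.65 -37.7 -29.9 9.8 0 0 -0.415;0.65 -37.7 -29.9 9.8 0 0 -0.415;0.65 -37.7 -29.9 9.8 0 0 -0.415;0.65 -37.7 -29.9 9.8 0 0 -0.415"

```text
time_s: 2.3
eef_pos: [421.8, 123.3, 150.6]
ee_rot: [0.0, -0.079, 0.997, 0.0]
force: [-0.3, -0.0, -0.5]
grip_width: 0.65
grip_force: 0.0
```

```bash
python3 - <<'E'
from h import *
s=sense();print(s["eef_pos"],s["time_s"],s["grip_width"],s["joints"],s["force"]);print(Rot(s["ee_rot"]).round(3))
save("wrist","w1")
for l in("wrench_head",):
    for d in spot_point("wrist",l)[:2]:print(d["score"],d["xy"],ray("wrist",d["xy"],59))
try:
    sc,x0,v,E=line("wrist");print(sc,x0.round(1),np.degrees(np.arctan2(v[1],v[0])),E.round(1))
except IndexError: print("none")
E
```

```text
[421.77020235 123.33402813 150.60835689] 2.3 0.6499557483162343 [ 1.66029912e-02  2.38175862e-01  1.87599602e+00  7.21106670e-05
  1.02688972e+00 -1.71322965e+00] [-0.28836898 -0.01172643 -0.46104345]
[[-0.987 -0.158  0.001]
 [-0.158  0.987  0.   ]
 [-0.001 -0.    -1.   ]]Traceback (most recent call last):
  File "<stdin>", line 7, in <module>
  File "h.py", line 12, in line
    P=np.array([ray(cam,(a,b),59)[:2] for a,b in zip(u,v)])
                ~~~^^^^^^^^^^^^^^
  File "h.py", line 6, in ray
    m=camera_model(cam);K=np.array(m["mtx"]);R=Rot(m["rotation"]);e=np.array(m["eye"])
ValueError: time passes only in moves, steps and waits
```

View pics/w1.png

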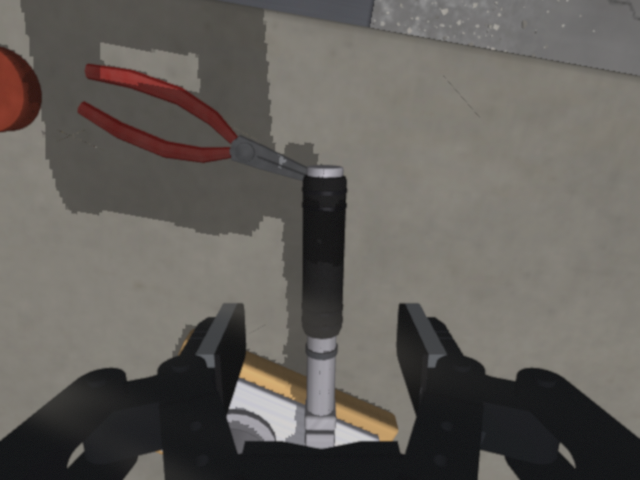

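The wrist view shows the grip upright at column ~322, midway between the finger pads (243 and 400) and well aligned with the tool. I'll lower straight over it and narrow the opening loosely.

step_arm:
  commands: "0.65 0 0 3 0 0 0;0.65 0 0 6 0 0 0;0.65 0 0 9 0 0 0;0.65 0 0 9.8 0 0 0;0.5 0 0 9.8 0 0 0;0.5 0 0 9.8 0 0 0;0.5 0 0 9.8 0 0 0"

```text
time_s: 3.08
eef_pos: [423.2, 122.5, 53.8]
ee_rot: [0.001, -0.079, 0.997, -0.0]
force: [0.4, -0.3, -0.1]
grip_width: 0.5
grip_force: 0.0
```

```bash
cat > arc.py <<'E'
from h import *
import sys
# arc about C (world xy) of the current TCP by clockwise angles; printed as tool-frame rows
C=np.array([float(sys.argv[1]),float(sys.argv[2])]);s=sense();R=Rot(s["ee_rot"]);p=s["eef_pos"][:2]
print(s["eef_pos"].round(1),s["force"].round(2),s["wrist_torque"].round(2),s["grip_force"],s["grip_width"],"r",np.linalg.norm(p-C))
for f in map(float,sys.argv[3:]):
    c,q=np.cos(f),np.sin(f);n=C+np.array([[c,q],[-q,c]])@(p-C);d=R.T@np.append(n-p,0)
    print(f,(d/10).round(2))
E
python3 arc.py 585 148 .1 .2 .3 .4 .5 .6
```

```text
[423.2 122.5  53.8] [ 0.39 -0.33 -0.1 ] [-0.01  0.08  0.01] 0.0 0.4996090777349368 r 163.8441723369526
0.1 [-0.08  1.64 -0.  ]
0.2 [-0.33  3.25 -0.  ]
0.3 [-0.74  4.84  0.  ]
0.4 [-1.3   6.38  0.  ]
0.5 [-2.02  7.85  0.  ]
0.6 [-2.87  9.25  0.  ]
```

step_arm:
  commands: "0.5 0 0.8 0 0 0 0.05;0.5 -0.1 1.6 0 0 0 0.1;0.5 -0.2 2.4 0 0 0 0.15;0.5 -0.3 3.2 0 0 0 0.2;0.5 -0.5 4.1 0 0 0 0.25;0.5 -0.7 4.8 0 0 0 0.3;0.5 -1.0 5.6 0 0 0 0.35;0.5 -1.3 6.4 0 0 0 0.4;0.5 -1.6 7.1 0 0 0 0.45;0.5 -1.6 7.1 0 0 0 0.45;0.5 -1.6 7.1 0 0 0 0.45"

```text
time_s: 4.0
eef_pos: [427.4, 195.2, 53.4]
ee_rot: [0.001, 0.145, 0.989, 0.0]
force: [-0.9, -0.7, -0.1]
grip_width: 0.502
grip_force: 0.0
```

```bash
python3 arc.py 585 148 .1 .2 .3 .4; python3 - <<'E'
from h import *
save("top","t2");sc,x0,v,E=line("top");print(sc,x0.round(1),np.degrees(np.arctan2(v[1],v[0])),E.round(1))
E
```

```text
[427.4 195.2  53.4] [-0.86 -0.67 -0.11] [-0.05 -0.05 -0.  ] 0.0 0.5023551850833193 r 164.5554656695254
0.1 [-0.08  1.64  0.  ]
0.2 [-0.33  3.27  0.  ]
0.3 [-0.74  4.86  0.01]
0.4 [-1.3   6.41  0.01]
0.96 [469.6 174.5] -11.302057 [[374.7 193.5]
 [543.7 159.7]]
```

View pics/t2.png

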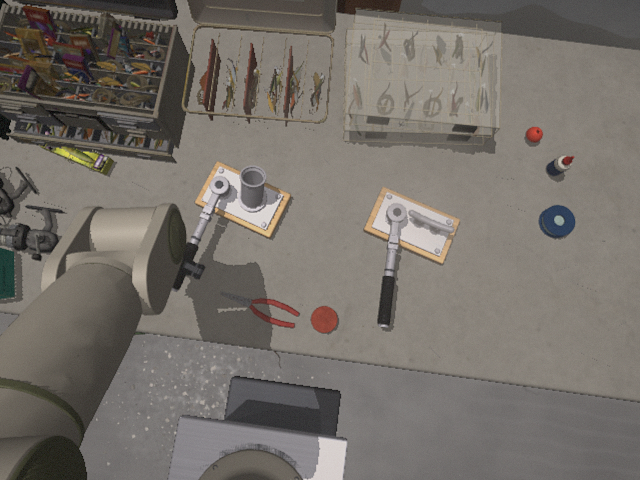

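The handle has swung left and now points to about (178,285), straight so far. The cleat wrench is untouched. From here I advance in small increments and watch the force.

step_arm:
  commands: "0.5 0 0.8 0 0 0 0.05;0.5 -0.1 1.6 0 0 0 0.1;0.5 -0.2 2.2 0 0 0 0.13;0.5 -0.2 2.2 0 0 0 0.13"

```text
time_s: 4.48
eef_pos: [435.5, 215.8, 52.5]
ee_rot: [0.0, 0.21, 0.978, 0.0]
force: [0.8, -0.0, -0.1]
grip_width: 0.499
grip_force: 0.0
```

step_arm:
  commands: "0.5 0 0.6 0 0 0 0.04;0.5 -0.1 1.3 0 0 0 0.08;0.5 -0.1 1.3 0 0 0 0.08"

```text
time_s: 4.73
eef_pos: [441.7, 227.1, 52.5]
ee_rot: [0.0, 0.249, 0.969, 0.0]
force: [-0.7, -0.2, 0.2]
grip_width: 0.501
grip_force: 0.0
```

step_arm:
  commands: "0.5 0 0.6 0 0 0 0.04;0.5 -0.1 1.3 0 0 0 0.08;0.5 -0.1 1.3 0 0 0 0.08"

```text
time_s: 4.98
eef_pos: [448.8, 237.9, 52.4]
ee_rot: [0.0, 0.287, 0.958, 0.0]
force: [-0.3, 0.1, -0.2]
grip_width: 0.499
grip_force: 0.0
```

```bash
python3 arc.py 585 148 .1 ; python3 - <<'E'
from h import *
save("top","t3");sc,x0,v,E=line("top");print(sc,x0.round(1),np.degrees(np.arctan2(v[1],v[0])),E.round(1))
E
```

```text
[448.8 237.9  52.4] [-0.28  0.07 -0.23] [-0.01  0.04 -0.03] 0.0 0.4986645105153409 r 163.16392105829374
0.1 [-0.08  1.63  0.  ]
0.86 [481.  206.1] -27.362947 [[396.3 250. ]
 [548.1 171.4]]
```

step_arm:
  commands: "0.5 0 0.6 0 0 0 0.04;0.5 -0.1 1.3 0 0 0 0.08;0.5 -0.1 1.3 0 0 0 0.08"

```text
time_s: 5.38
eef_pos: [455.8, 247.9, 52.0]
ee_rot: [-0.001, 0.325, 0.946, -0.001]
force: [-1.6, -0.8, 1.9]
grip_width: 0.501
grip_force: 0.8
```

step_arm:
  commands: "0.5 0 0.6 0 0 0 0.04;0.5 -0.1 1.3 0 0 0 0.08;0.5 -0.1 1.3 0 0 0 0.08"

```text
time_s: 5.63
eef_pos: [464.5, 257.6, 51.9]
ee_rot: [-0.001, 0.363, 0.932, -0.001]
force: [-2.0, -0.4, 0.6]
grip_width: 0.5
grip_force: 0.9
```

```bash
python3 arc.py 585 148 .1 ; python3 - <<'E'
from h import *
im=save("top","t4");sc,x0,v,E=line("top");print(sc,x0.round(1),np.degrees(np.arctan2(v[1],v[0])),E.round(1))
cv2.imwrite("pics/t4c.png",cv2.resize(im[140:300,120:320,::-1],None,fx=4,fy=4)[:600])
E
```

```text
[464.5 257.6  51.9] [-2.04 -0.43  0.61] [-0.12  0.29  0.01] 0.8609730564057827 0.49968287583219917 r 162.89571645656622
0.1 [-0.07  1.63 -0.  ]
0.77 [490.  218.3] -38.322876 [[418.7 274.7]
 [545.7 174.3]]
```

View pics/t4c.png

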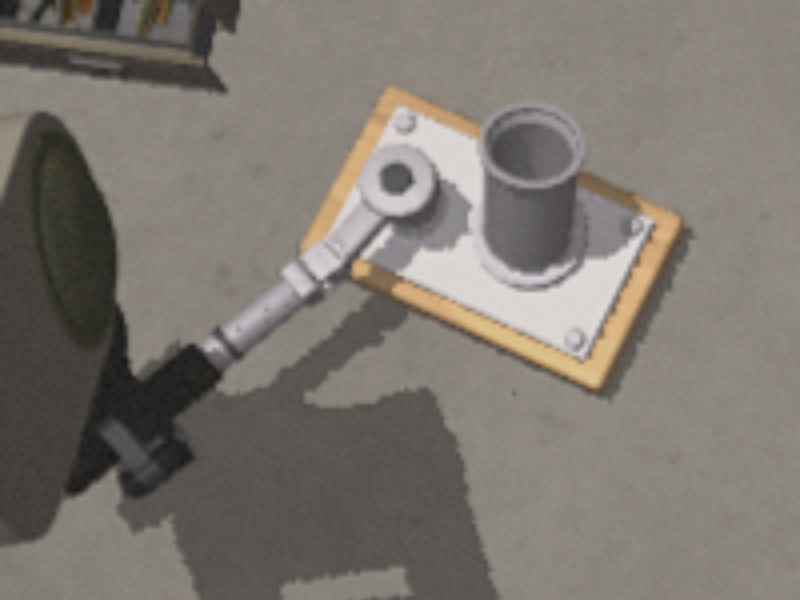

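The crop shows the neck running steeply from the head (398,178) to the joint at about (318,270), with the handle flatter beyond it: the bend has begun. From the line fit, the handle's axis misses the bolt by about 8 mm, so the bend is about 0.16 rad. Next is roughly 0.18 rad more about the joint at about (544,173).

```bash
python3 arc.py 544 173 .09 .18
```

```text
[464.8 257.4  52.1] [-2.97  0.02 -1.3 ] [-0.1   0.45 -0.02] 1.2901237607002258 0.49815489587179357 r 115.7875443433853
0.09 [-0.13  1.03 -0.  ]
0.18 [-0.34  2.05 -0.  ]
```

step_arm:
  commands: "0.5 -0.1 0.6 0 0 0 0.05;0.5 -0.1 1.0 0 0 0 0.09;0.5 -0.2 1.5 0 0 0 0.13;0.5 -0.2 1.5 0 0 0 0.13"

```text
time_s: 6.12
eef_pos: [476.4, 267.3, 52.0]
ee_rot: [-0.001, 0.423, 0.906, -0.001]
force: [-3.1, 0.2, -0.0]
grip_width: 0.501
grip_force: 1.3
```

```bash
python3 arc.py 544 173 .09; python3 - <<'E'
from h import *
im=save("top","t5");sc,x0,v,E=line("top");print(sc,x0.round(1),np.degrees(np.arctan2(v[1],v[0])),E.round(1))
n=np.array([-v[1],v[0]]);o=n@(np.array([590,149.5])-x0);print("offset",o,"bend",np.arcsin(o/50))
cv2.imwrite("pics/t5c.png",cv2.resize(im[140:300,120:320,::-1],None,fx=4,fy=4)[:600])
E
```

```text
[476.4 267.3  52. ] [-3.05  0.21 -0.04] [-0.    0.52  0.  ] 1.2756344676017761 0.501446043636724 r 116.01729159733237
0.09 [-0.13  1.04 -0.  ]
0.59 [502.6 218.6] -46.09398 [[436.4 287.3]
 [546.7 172.7]]
offset 15.066881131686387 bend 0.30609517330527825
```

View pics/t5c.png

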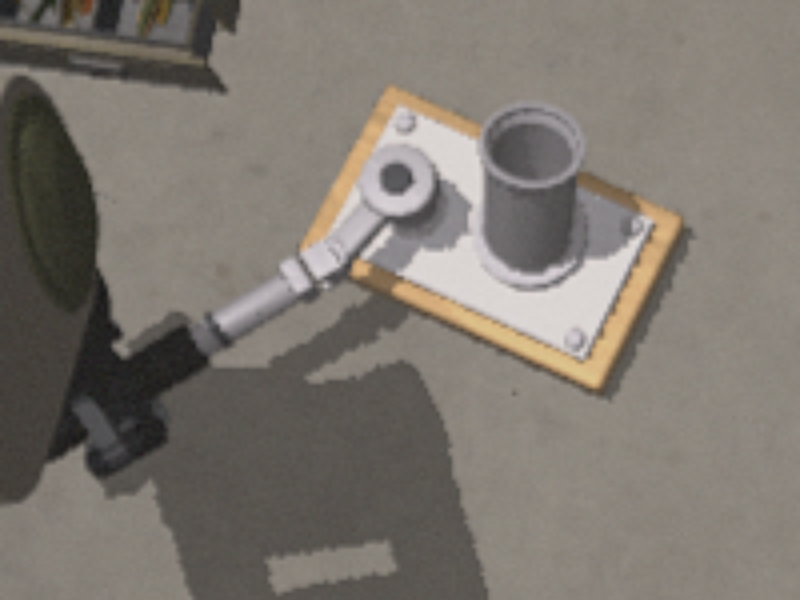

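The neck has not moved since the last crop, so the bolt is home. The handle, from (310,278) to (205,335), is bent about 18–20° to it. I'll back off to mid-gap and lift clear.

step_arm:
  commands: "0.6 0 -0.4 0 0 0 0;0.65 0 -0.8 0 0 0 0;0.65 0 -0.8 0 0 0 0;0.65 0 -0.8 -2 0 0 0;0.65 0 -0.8 -5 0 0 0;0.65 0 -0.8 -8 0 0 0;0.65 0 -0.8 -12 0 0 0;0.65 0 -0.8 -15 0 0 0;0.65 -2 10 -17 0 0 0;0.65 -2 10 -17 0 0 0;0.65 -2 10 -17 0 0 0;0.65 -2 10 -17 0 0 0;0.65 -2 10 -17 0 0 0"

```text
time_s: 7.35
eef_pos: [567.0, 316.6, 221.6]
ee_rot: [0.0, 0.423, 0.906, -0.0]
force: [-0.6, -0.2, 0.3]
grip_width: 0.649
grip_force: 0.0
```

```bash
python3 - <<'E'
from h import *
im=save("top","t6");sc,x0,v,E=line("top");print(sc,x0.round(1),np.degrees(np.arctan2(v[1],v[0])),E.round(1))
n=np.array([-v[1],v[0]]);o=n@(np.array([590,149.5])-x0);print("offset",o,"bend",np.arcsin(o/50))
print(sense()["force"],sense()["eef_pos"],spot_point("top","cleat_wrench_grip")[0])
a=cv2.resize(im[140:300,120:320,::-1],None,fx=4,fy=4)[:600];cv2.imwrite("pics/t6c.png",a)
E
```

```text
0.97 [487.  237.4] -48.67875 [[431.  301.1]
 [545.7 170.6]]
offset 19.292801863804925 bend 0.39613553704088844
[ 0.18882561 -0.29831197  0.07307073] [565.73301354 316.11358791 222.33166799] {'xy': [386.6, 292.3], 'score': 0.79}
```

View pics/t6c.png

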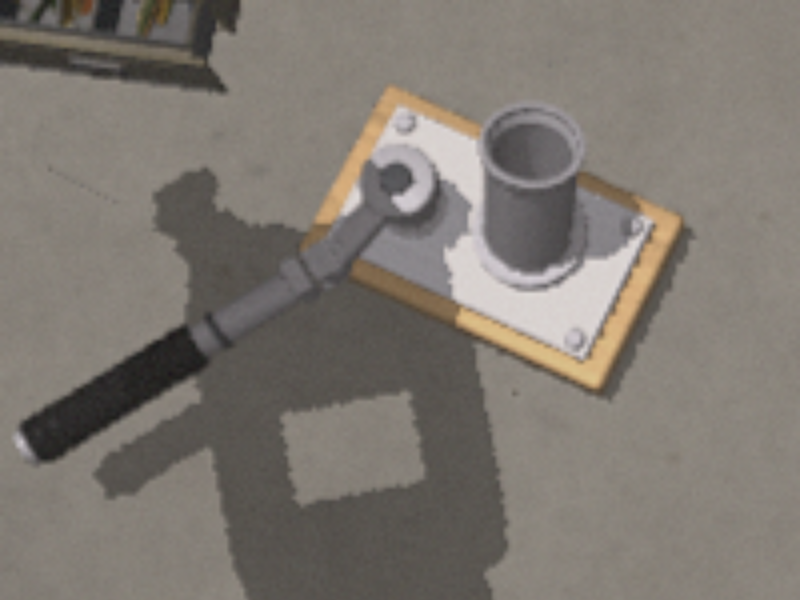

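The handle is free and clearly bent (grip end at (30,440), joint at (312,275)), by about 0.35–0.40 rad. The gripper is clear and the cleat wrench is where it was.

```bash
python3 -c "
from rig import *
print(finish_job())"
```

```text
the job is handed in; nothing more can be done
None
```

I tightened the rod holder's bolt until it seated, judged by the wrench neck no longer turning as the handle broke over. I then let go with the handle bent about 0.35–0.40 rad (20–23°), left the cleat wrench in place, and handed the job in; no verdict came back.

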